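# Set up the citrus juicer on its mat and press its cone home

## Robot

A 7-joint arm with a two-finger parallel gripper is mounted at the origin on a cart in front of the work surface, level with it; the furniture and walls round the work are solid. World frame = base frame: x ahead of the robot, y to its left, z up, the work surface at z = 0. Lengths are in m, angles in rad, forces in N, time in s.
With the tool pointing down it reaches from about 0.4 to 0.9 m from the base axis. Payload 5.6 kg.
Tool frame: the origin (TCP) lies on the centre line of the jaws, within the pads' length; the fingertips stand bot.tips_ahead ahead of it and the grasp point (between the pads) is the TCP (bot.tips_ahead is the distance from the TCP to the fingertips, in m); z points along the fingers, y is the line along which they close (so a half turn about z gives the same grasp; the last joint's range is limited). The gripper opens to 92 mm and grips with 3 to 60 N. Pads are 20 mm wide; open, the fingers measure 128 mm over their backs; the gripper's body (75 mm by 189 mm) begins 69 mm behind the grasp point.
Start: joints at [-1.349, 0.468, -0.012, 1.603, 0.006, 1.071, -0.056], TCP at [0.17, 0.627, 0.198] pointing down, gripper open.
Joint ranges: [-2.53, 2.53], [-0.31, 2.02], [-1.57, 1.55], [0.28, 2.44], [-1.29, 4.43], [0.15, 1.84], [-2.92, 2.92]. Speed limits (rad/s): [2.57, 2.57, 3.14, 3.14, 3.14, 3.14, 3.14].

## Interface

Orientations are given as [roll, pitch, yaw] about the fixed x, y, z axes, in that order (R = Rz(yaw) Ry(pitch) Rx(roll)).
In Python, from bench import bot gives the robot as it stands.
- The arm moves only by the tool servo_tool, never from a script. Its argument "moves" is a list of rows, each a list of 4 numbers: the shift along the tool's x, y, z in units of 25 mm (1.0 is 25 mm), then the turn about the tool's z in units of 8 degrees (1.0 is 8 degrees). A call has 1 to 10 rows; each row is the pose to reach, as a shift and turn from the pose commanded when the call began, along the tool's axes at that moment; what a row does not reach only later rows make up. A row lasts 1/10 s, in which the tool goes at most 50 mm and 8.59 degrees, less where a joint would pass 70% of its speed; a pose out of reach is approached as far as the arm can. A call with a gripper value outside its range is refused whole. "claw" is the opening, from 0 (shut) to 1 (fully open), set as the call begins (left out, the last holds). The fingers move at their own pace and stop on an object; "squeeze" is the grip in N (left out, the last holds). Time passes only in rows, so rows that repeat a pose let the fingers close. It gives the time, the measured TCP pose, the force, the opening and the grip force at its end, in the units of the state.
- bot.observe(): the state, without advancing time (a new reading comes with each control period).
- bot.capture(name): name is "scene" or "top"; returns a dict with "img" (384x512x3 uint8, red, green, blue), "depth" (384x512 float32, m along the optical axis (not along the pixel's ray), 0 where there is no reading), "camera_matrix" (3x3 intrinsics, pixels), "dist" ([k1, k2, p1, p2, k3] as OpenCV has them; the pictures are not rectified), "R" (3x3) and "t" (3): a world point X has camera coordinates R X + t. Camera axes: x right, y down, z forward; pixel columns grow to the right and rows downward; lengths in m; the calibration is good to about 2 mm. A picture is of the moment at which its call begins.
- bot.finish_job(): hands the job in; it is judged then, once.
The state is a dict: "time": time; "joint_pos": joint angles; "joint_vel": joint speeds; "effort": joint torques, N m; "eef_pos": TCP position; "ee_rot": TCP orientation; "force": force on the tool from outside, world axes, zero at the start; "wrist_torque": the same for the moment, N m; "grip_width": finger opening in m; "gripper_force": force on a finger pad.
Only numpy, scipy, OpenCV 4.12 (cv2) and the standard library are available. Lean on these libraries where they do the work, as an engineer would, in place of code of your own. Each camera call takes 0.05 s, during which the arm holds its last target. There are 200 camera calls.

## Task

Slide the juicer's base across the worktop, without lifting it, until its round dish stands wholly on the thin round mat; then press the ribbed reamer cone down onto the dish's stud until it clicks and sits fully home. Finish while still holding the cone: keep the hand on it, pressing it down firmly, and do not let go. Leave the other things where they are.

Things in the scene. Friction and masses are not known exactly. Their poses are not given: they have to be found in the camera images.
- mat: thin round grey mat with fine raised rings, 180 mm across, 1 mm thick, stuck to the worktop; it lies where it lies and makes no step (things slide onto it freely). Origin: its centre, on the worktop.
- juicer_base: base of a hand juicer: round steel dish, 130 mm across, rim 16 mm high, 0.7 kg or so, with a stud in the middle and a black handle on one side. It stands flat on the worktop, left or right of the mat. Origin: centre of its underside; z up; the handle stands on its -x side.
- handle_grip (a point): middle of the base's handle: an upright black fin 36 mm long (along the base's x), 12 mm thick (along the base's y), its top 44 mm over the worktop, its foot 2 mm over it. This point lies 86 mm from the dish's centre and 28 mm over the worktop; its axes are those of the base.
- stud_top (a point): top of the round upright stud at the centre of the base: 20 mm thick with a tapered top, standing 22 mm out of a flat hub 48 mm across, whose top lies 10 mm over the worktop. This point lies 32 mm over the worktop. Four smooth sprung steel balls stand 3.5 mm out of its sides, 11 mm above the hub.
- reamer: the reamer cone: loose white cap, 54 mm high, about 60 g, standing upright on the worktop, on the other side of the mat from the base. Round collar 44 mm across and 30 mm high, a ribbed dome above it. Its underside is a socket 24 mm deep; inside its mouth a lip of 22.4 mm bore with a 3 mm lead-in bevel. It fits any way round. Origin: centre of its underside; z up.
- reamer_mid (a point): centre of the reamer cone, on its axis, 27 mm above its underside; the collar is gripped at this height. Pressed on the stud, it meets the balls with its underside about 14 mm above the hub; the push rises to 7 to 10 N, drops as the lip passes the balls (the click), the balls then pull the cone down the last 6 mm, and it rests on the hub, which does not yield.
- lime: bystander: whole green lime, 55 x 46 x 46 mm, lying on the right, in front of a tall black dish rack (its post stands about 110 to 190 mm to the right of the right-hand place; arms must go round it). Origin: centre of its underside.
- onion: bystander: onion, 75 mm wide, 80 mm high, on the left. Origin: centre of its underside.
- salt_shaker: bystander: small salt shaker, 44 mm wide, 90 mm high, at the back. Origin: centre of its underside.
Not all that is in view belongs to the job. Several things look just like the reamer: the one meant starts farthest from the robot's base.

How it is judged:
On the way, in this order (a step that is already met when the one before it is completed fails the run):
1. the juicer base has been slid onto the mat and stands there at rest, the cone not yet on it (horizontal distance between juicer_base and mat below 0.02 m and height (world z) of juicer_base below 0.004 m and linear speed of juicer_base below 0.02 m/s and horizontal distance between reamer and juicer_base above 0.05 m), for 0.2 s.
2. the cone has clicked home on the stud (z of reamer in the frame of juicer_base between 0.006 and 0.0115 m and horizontal distance between reamer and juicer_base below 0.004 m and angle between the z axis of reamer and the z axis of juicer_base, either way round below 0.08 rad), for 0.2 s.
At the end, for the whole second after the job is handed in: The dish stands flat with its centre within 22 mm of the mat's centre; the cone's underside rests on the hub (within 1.5 mm), centred and upright; the hand still touches the cone and presses it onto the base with more than 4 N, at rest (all of step 2 and horizontal distance between juicer_base and mat below 0.022 m and height (world z) of juicer_base below 0.004 m and angle between juicer_base's own z axis and vertical below 0.05 rad and contact force between reamer and juicer_base above 4 N and contact force between the fingers and reamer above 3 N and linear speed of reamer below 0.02 m/s); the arm keeps its last pose, push and grip.
It fails at once if the juicer base is lifted or tipped off the worktop (height (world z) of juicer_base above 0.012 m or angle between juicer_base's own z axis and vertical above 0.25 rad).
It fails at once if another thing is pushed away from its place (by more than 3 cm) (distance of any of lime, onion, salt_shaker from where it was at the start of the episode above 0.03 m).
It also fails if it takes over 50 s, if anything falls off the work surface, if the arm or the gripper's body presses on something with over 40 N, if the wrist force passes 120 N, or if a joint passes its speed limit or range.

## Working session

There is one attempt and no reset: what is moved stays moved. The work goes in short steps, Python scripts to look and compute and a tool call to move; the robot and the scene stay as the last step left them, time stands still between calls to the robot, and variables do not carry over. Pictures are saved under pics/ and viewed, at most 10 in all, crops included, and the job is handed in when it is done.

Besides the shell and the picture viewer there is one more tool, called after ">>>" as name(argument=value, ...), one argument or row to a line, values as JSON. servo_tool: Moves the arm, as the interface text tells. Its arguments: {"type":"object","properties":{"moves":{"type":"array"},"claw":{"type":"number"},"squeeze":{"type":"number"}},"required":["moves"]}

```bash
mkdir -p pics; cat > h.py <<'E'
import numpy as np,cv2
from bench import bot
def cap(n):
    return bot.capture(n)
def ray(c,uv,z):
    p=cv2.undistortPoints(np.array(uv,float).reshape(-1,1,2),np.array(c['camera_matrix']),np.array(c['dist'])).reshape(-1,2)
    R=np.array(c['R']);t=np.array(c['t']);o=-R.T@t
    d=np.c_[p,np.ones(len(p))]@R
    return o+d*((z-o[2])/d[:,2])[:,None]
def cloud(c):
    h,w=c['depth'].shape
    v,u=np.mgrid[:h,:w]
    p=cv2.undistortPoints(np.stack([u,v],-1).astype(float).reshape(-1,1,2),np.array(c['camera_matrix']),np.array(c['dist'])).reshape(h,w,2)
    P=np.dstack([p,np.ones((h,w))])*c['depth'][...,None]
    return (P-np.array(c['t']))@np.array(c['R'])
E
python3 - <<'E'
from h import *
for n in('scene','top'):
    c=cap(n);cv2.imwrite(f'pics/{n}0.png',c['img'][...,::-1]);np.savez(f'{n}0.npz',**{k:np.array(v) for k,v in c.items()})
    R=np.array(c['R']);print(n,-R.T@c['t'],R[2])
s=bot.observe();print({k:np.round(v,3) for k,v in s.items()},bot.tips_ahead)
E
```

```text
scene [-0.42486058  0.93623987  0.85368777] [ 0.65480808 -0.53119497 -0.53764141]
top [0.32522078 0.14883337 1.34728669] [ 1.73562474e-01 -5.76150421e-05 -9.84822859e-01]
{'time': np.float64(0.1), 'joint_pos': array([-1.349,  0.468, -0.012,  1.604,  0.006,  1.071, -0.056]), 'joint_vel': array([ 0.001, -0.002, -0.   , -0.002,  0.   ,  0.   ,  0.001]), 'effort': array([ 1.0000e-03, -5.2165e+01, -1.2000e-02, -2.4437e+01, -5.7000e-02,
        1.4000e-02,  0.0000e+00]), 'eef_pos': array([0.17 , 0.627, 0.197]), 'ee_rot': array([-3.14 ,  0.   ,  2.877]), 'force': array([-0.228,  0.33 , -0.017]), 'wrist_torque': array([-0.01 , -0.014,  0.024]), 'gripper_force': np.float64(0.0), 'grip_width': np.float64(0.092)} 0.019
```

View pics/scene0.png

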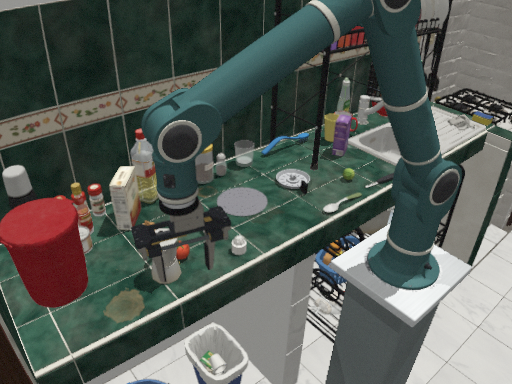

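View pics/top0.png

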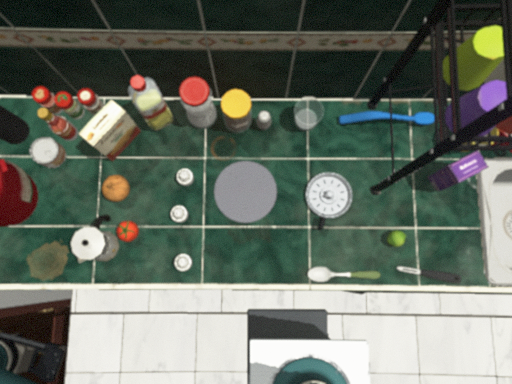

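The scene view shows the mat at about (243,201), the dish at (293,179) and a cone at (239,245). In the top view, the mat is at (246,192), the dish at (328,195) with its handle at (321,224), and the three cones at (184,177), (179,214) and (183,262). The cone farthest from the robot is (184,177), and the gripper is off to the left.

```bash
python3 - <<'E'
from h import *
c=dict(np.load('top0.npz'));im=c['img'];P=cloud(c)
hsv=cv2.cvtColor(im,cv2.COLOR_RGB2HSV)
def fit(mask,uv,r,name,z):
    m=np.zeros(mask.shape,np.uint8);cv2.circle(m,uv,r,255,-1)
    m=cv2.morphologyEx(mask&m,cv2.MORPH_OPEN,np.ones((3,3),np.uint8))
    cs,_=cv2.findContours(m,0,2);k=max(cs,key=cv2.contourArea);k=cv2.convexHull(k)
    X=ray(c,k.reshape(-1,2),z)[:,:2];(a,b),rr=cv2.minEnclosingCircle(X.astype(np.float32))
    A=np.c_[2*X,np.ones(len(X))];s=np.linalg.lstsq(A,(X**2).sum(1),rcond=None)[0]
    print(name,'lsq',s[:2].round(4),'r',np.sqrt(s[2]+s[:2]@s[:2]).round(4),'mec',np.round((a,b,rr),4));return s[:2]
low=(((hsv[...,1]<70)&(hsv[...,2]>70))*255).astype(np.uint8)
fit(low,(246,192),38,'mat',.001)
b=fit(low,(328,195),28,'dish',.016)
for uv in[(184,177),(179,214),(183,262)]:
    x=fit(low,uv,13,'reamer@30',.03); fit((( (P[...,2]>.01))*255).astype(np.uint8),uv,14,' depth',.03)
# height-based dish+handle
for lo,hi in[(.008,.06),(.034,.06),(.025,.06)]:
  m=(P[...,2]>lo)&(P[...,2]<hi);q=P[m];q=q[np.linalg.norm(q[:,:2]-b,axis=1)<.13]
  r=np.linalg.norm(q[:,:2]-b,axis=1);h=q[r>.067];print(lo,len(q),'handle',len(h),h.mean(0).round(4),h.min(0).round(3),h.max(0).round(3))
v,u=np.mgrid[:384,:512]
d=(hsv[...,2]<50)&(np.hypot(u-322,v-224)<12);print('dark',d.sum(),u[d].mean(),v[d].mean(),ray(c,[[u[d].mean(),v[d].mean()]],.04))
m=(P[...,2]>.06)&(np.linalg.norm(P[...,:2]-b,axis=2)<.3)
q=P[m];print('tall near base',len(q));
for k in range(0,len(q),max(1,len(q)//15)):print(q[k].round(3))
cr=im[130:290,160:360];cv2.imwrite('pics/crop.png',cv2.resize(cr[...,::-1],None,fx=4,fy=3.75 and 4,interpolation=2)[:600])
E
```

```text
mat lsq [0.5579 0.1744] r 0.0994 mec [0.5568 0.1739 0.1102]
dish lsq [ 0.5421 -0.0589] r 0.0745 mec [ 0.5446 -0.0578  0.0781]
reamer@30 lsq [0.5944 0.3469] r 0.0276 mec [0.594  0.347  0.0289]
 depth lsq [0.5946 0.3467] r 0.0225 mec [0.5949 0.3467 0.0237]
reamer@30 lsq [0.4894 0.3597] r 0.027 mec [0.4891 0.3598 0.0282]
 depth lsq [0.4899 0.3592] r 0.0225 mec [0.49   0.3586 0.0237]
reamer@30 lsq [0.3567 0.3445] r 0.0271 mec [0.3566 0.3455 0.0282]
 depth lsq [0.3569 0.3441] r 0.0226 mec [0.3566 0.3439 0.0232]
0.008 754 handle 147 [ 0.5276 -0.0819  0.0289] [ 0.448 -0.188  0.008] [0.635 0.033 0.055]
0.034 78 handle 66 [ 0.4875 -0.0713  0.0438] [ 0.449 -0.188  0.035] [ 0.571 -0.028  0.055]
0.025 131 handle 76 [ 0.4898 -0.074   0.0418] [ 0.449 -0.188  0.025] [ 0.573 -0.027  0.055]
dark 37 320.05405405405406 223.27027027027026 [[ 0.46269026 -0.03171688  0.04      ]]
tall near base 17112
[0.835 0.003 0.516]
[ 0.835 -0.118  0.474]
[ 0.835 -0.008  0.426]
[ 0.834 -0.051  0.386]
[ 0.81  -0.185  0.397]
[ 0.834 -0.121  0.311]
[ 0.705 -0.22   0.542]
[ 0.834 -0.023  0.222]
[ 0.701 -0.214  0.478]
[ 0.835 -0.037  0.109]
[ 0.638 -0.227  0.541]
[ 0.547 -0.183  0.731]
[ 0.596 -0.235  0.536]
[ 0.545 -0.186  0.619]
[ 0.559 -0.256  0.472]
[ 0.555 -0.187  0.078]
```

View pics/crop.png

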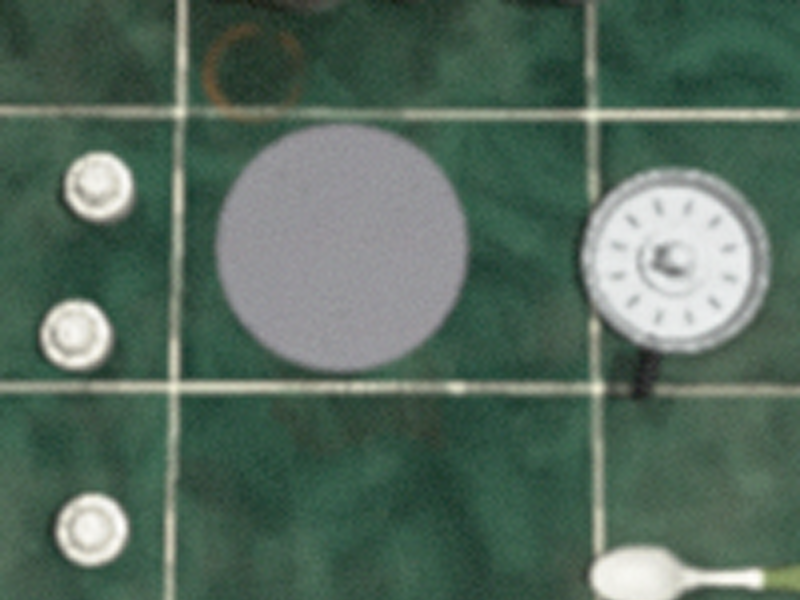

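The crop shows the mat centred at full-image pixel (245.6,191.8) and the dish at (328.8,195.2). The handle runs from (322.5,217.5) to (320,229). The target cone is at (184.6,177).

```bash
python3 - <<'E'
from h import *
c=dict(np.load('top0.npz'));im=c['img'];P=cloud(c)
def lsq(X):
    A=np.c_[2*X,np.ones(len(X))];s=np.linalg.lstsq(A,(X**2).sum(1),rcond=None)[0];return s[:2],np.sqrt(s[2]+s[:2]@s[:2])
hsv=cv2.cvtColor(im,cv2.COLOR_RGB2HSV)
low=(((hsv[...,1]<75)&(hsv[...,2]>70))*255).astype(np.uint8)
for n,uv,r,z in[('mat',(246,192),38,.001),('dish',(328,195),28,.016)]:
    m=np.zeros(low.shape,np.uint8);cv2.circle(m,uv,r,255,-1);m=cv2.morphologyEx(low&m,cv2.MORPH_OPEN,cv2.getStructuringElement(2,(9,9)))
    cs,_=cv2.findContours(m,0,1);k=max(cs,key=cv2.contourArea).reshape(-1,2);X=ray(c,k,z)[:,:2]
    s,R=lsq(X)
    for _ in range(4):
        e=abs(np.linalg.norm(X-s,axis=1)-R);s,R=lsq(X[e<max(.003,np.median(e))])
    print(n,s.round(4),R.round(4))
    if n=='dish':b=s
print(ray(c,[[245.6,191.8]],.001),ray(c,[[328.8,195.2]],.016))
v,u=np.mgrid[:384,:512]
# handle: dark vertical fin; top at .044
d=(hsv[...,2]<55)&(np.hypot(u-321,v-223.5)<10);X=ray(c,np.c_[u[d],v[d]],.044)[:,:2];mu=X.mean(0);w,V=np.linalg.eigh(np.cov(X.T));print('handle',mu,d.sum(),V[:,1],'from dish',mu-b,np.linalg.norm(mu-b),np.degrees(np.arctan2(*(mu-b)[::-1])))
h=(P[...,2]>.03)&(P[...,2]<.06)&(np.hypot(u-321,v-223.5)<10);print('depth handle',P[h].mean(0),h.sum(),np.degrees(np.arctan2(*(P[h].mean(0)[:2]-b)[::-1])))
m=(P[...,2]>.035)&(np.linalg.norm(P[...,:2]-b,axis=2)<.015);print('stud',P[m].mean(0) if m.any() else P[(np.linalg.norm(P[...,:2]-b,axis=2)<.01)].round(3)[:9])
E
```

```text
mat [0.5585 0.1764] 0.0923
dish [ 0.5427 -0.0628] 0.0714
[[0.55631573 0.17475184 0.001     ]] [[ 0.54509439 -0.06133796  0.016     ]]
handle [ 0.46332345 -0.0309388 ] 55 [-0.98228437  0.18739641] from dish [-0.07938667  0.03189941] 0.0855559224800781 158.1085926064811
depth handle [ 0.46538005 -0.03525653  0.04265559] 59 160.36997118336342
stud [ 0.54790468 -0.06209083  0.03679753]
```

>>> servo_tool(
  moves=[
    [-1.8,-2.2,0,0],
    [-3.6,-4.4,0,0],
    [-5.4,-6.6,0,0],
    [-7.2,-8.8,0,0],
    [-9,-11,0,0],
    [-10.8,-13.2,0,0],
    [-12.6,-15.4,0,0.3],
    [-14.4,-17.6,0,0.3],
    [-16.2,-19.8,0,0.3],
    [-18,-22,0,0.3],
  ],
  claw=1,
)

```text
time: 1.1
eef_pos: [0.3747, 0.169, 0.1982]
ee_rot: [3.141, 0.0, 2.835]
force: [1.6, 1.1, 0.6]
grip_width: 0.092
gripper_force: 0.0
```

```bash
cat >> h.py <<'E'
from scipy.spatial.transform import Rotation as Ro
def go(xyz,ydir=None):
    s=bot.observe();R=Ro.from_euler('xyz',s['ee_rot']).as_matrix()
    d=R.T@(np.array(xyz)-s['eef_pos'])/.025
    a=np.degrees(np.arctan2(R[1,1],R[0,1]))
    t=None if ydir is None else -((ydir-a+90)%180-90)/8
    print('t',s['time'],'pos',np.round(s['eef_pos'],4),'rpy',np.round(s['ee_rot'],3),'ydir',a.round(1),'F',np.round(s['force'],1),'w',s['grip_width'],'MOVE',d.round(2),t)
E
python3 - <<'E'
from h import *
go([.4645,-.0335,.2],72)
c=cap('top');cv2.imwrite('pics/t1.png',c['img'][...,::-1])
E
```

```text
t 1.1 pos [0.3747 0.169  0.1982] rpy [3.141 0.    2.835] ydir 72.4 F [1.6 1.1 0.6] w 0.0919925867284044 MOVE [-5.87 -6.64 -0.08] 0.05464372125881667
```

>>> servo_tool(
  moves=[
    [-1.5,-1.66,0,0],
    [-2.9,-3.3,0,0],
    [-4.4,-5,0,0],
    [-5.87,-6.6,0,0],
    [-5.87,-6.6,1,0],
    [-5.87,-6.6,2,0],
    [-5.87,-6.6,3,0],
    [-5.87,-6.6,4,0],
    [-5.87,-6.6,4,0],
  ],
)

```text
time: 2.05
eef_pos: [0.4619, -0.0305, 0.0954]
ee_rot: [-3.139, -0.006, 2.835]
force: [-0.1, 0.3, -0.7]
grip_width: 0.0913
gripper_force: 0.0
```

```bash
python3 - <<'E'
from h import *
go([.4645,-.0335,.028],72)
a=cap('top')['img'];b=cap('scene')['img']
cv2.imwrite('pics/m1.png',np.hstack([cv2.resize(a[150:290,220:420],(400,280)),cv2.resize(b[130:270,200:400],(400,280))])[...,::-1])
E
```

```text
t 2.05 pos [ 0.4619 -0.0305  0.0954] rpy [-3.139 -0.006  2.835] ydir 72.4 F [-0.1  0.3 -0.7] w 0.09134539473188268 MOVE [-0.15 -0.07  2.7 ] 0.05198594284774316
```

View pics/m1.png

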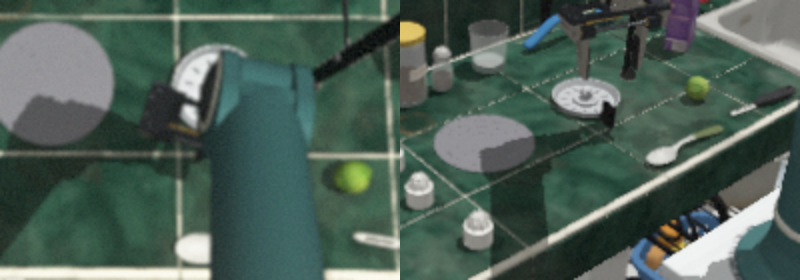

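The left half shows the gripper over the handle, with the forearm beside the rack post but clear of it. In the right half, the fingers straddle the area above the handle, so I'm descending.

>>> servo_tool(
  moves=[
    [-0.15,-0.07,0.7,0],
    [-0.15,-0.07,1.4,0],
    [-0.15,-0.07,2.1,0],
    [-0.15,-0.07,2.65,0],
    [-0.15,-0.07,2.65,0],
  ],
)

```text
time: 2.65
eef_pos: [0.4676, -0.0332, 0.0319]
ee_rot: [3.142, -0.001, 2.835]
force: [-0.3, 0.2, -0.3]
grip_width: 0.092
gripper_force: 0.0
```

>>> servo_tool(
  moves=[
    [0,0,0,0],
    [0,0,0,0],
    [0,0,0,0],
    [0,0,0,0],
    [0,0,0,0],
    [0,0,0,0],
    [0,0,0,0],
    [0,0,0,0],
  ],
  claw=0,
  squeeze=15,
)

```text
time: 3.45
eef_pos: [0.4675, -0.0335, 0.0318]
ee_rot: [-3.142, -0.0, 2.835]
force: [-0.7, -0.7, -0.1]
grip_width: 0.03
gripper_force: 0.0
```

```bash
python3 - <<'E'
from h import *
s=bot.observe();go(s['eef_pos']+[.012,.2365,0])
E
```

```text
t 3.45 pos [ 0.4675 -0.0335  0.0318] rpy [-3.142 -0.     2.835] ydir 72.4 F [-0.7 -0.7 -0.1] w 0.029966431608858844 MOVE [ 2.4   9.16 -0.  ] None
```

>>> servo_tool(
  moves=[
    [0,0,0,0],
    [0,0,0,0],
    [0,0,0,0],
    [0,0,0,0],
    [0,0,0,0],
  ],
)

```text
time: 3.95
eef_pos: [0.4676, -0.0334, 0.0318]
ee_rot: [3.142, 0.0, 2.835]
force: [-0.1, -0.7, -0.2]
grip_width: 0.0004
gripper_force: 0.0
```

```bash
python3 - <<'E'
from h import *
a=cap('top')['img'];b=cap('scene')['img']
cv2.imwrite('pics/m2.png',np.hstack([cv2.resize(a[170:250,270:370],(400,320),interpolation=2),cv2.resize(b[140:220,250:350],(400,320),interpolation=2)])[...,::-1])
E
```

```text
(no output)
```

View pics/m2.png

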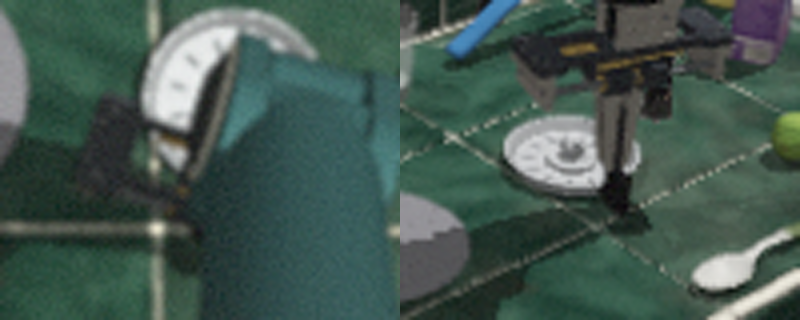

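The left half shows the gripper just left of the forearm. In the right half, the black handle at scene pixel (304,187) hides the fingertips, so the fingers closed beside or behind it without touching. I'll triangulate the handle from the two clear initial views.

```bash
python3 - <<'E'
from h import *
c=dict(np.load('scene0.npz'));t=dict(np.load('top0.npz'))
v,u=np.mgrid[:384,:512]
hs=cv2.cvtColor(c['img'],cv2.COLOR_RGB2HSV)
d=((hs[...,2]<60)&(np.hypot(u-305,v-186)<11))
print('scene dark',d.sum(),u[d].mean(),v[d].mean(),u[d].min(),u[d].max(),v[d].min(),v[d].max())
P=cloud(c);k=d&(c['depth']>0);print('cloud dark',np.median(P[k],0),np.percentile(P[k],[10,90],axis=0).round(3))
for z in(.02,.028,.044):print(z,ray(c,[[u[d].mean(),v[d].mean()]],z))
T=cloud(t)
print('worktop z scene/top', [np.round(np.median(Q[(abs(Q[...,0]-.5)<.08)&(abs(Q[...,1]-.05)<.03)][:,2]),4) for Q in(P,T)])
m=(hs[...,1]<75)&(hs[...,2]>120)&(np.hypot(u-293,v-179)<20)
print('dish scene',np.median(P[m],0),ray(c,[[293,179]],.016))
for n,q in(('scene0',c),('top0',t)): 
  Q=cloud(q);k=(Q[...,2]>.03)&(Q[...,2]<.06)&(np.hypot(Q[...,0]-.46,Q[...,1]+.035)<.045);print(n,k.sum(),Q[k].mean(0).round(4),np.percentile(Q[k],[5,95],axis=0).round(3))
a=c['img'][160:205,270:330];b=t['img'][170:240,280:360]
cv2.imwrite('pics/m3.png',np.hstack([cv2.resize(a,(440,330),interpolation=2),cv2.resize(b,(360,330),interpolation=2)])[...,::-1])
E
```

```text
scene dark 101 302.36633663366337 188.53465346534654 295 307 181 194
cloud dark [ 0.46393014 -0.03205368  0.01464551] [[ 0.447 -0.038 -0.002]
 [ 0.485 -0.026  0.041]]
0.02 [[ 0.46117594 -0.02928943  0.02      ]]
0.028 [[ 0.45267361 -0.02002429  0.028     ]]
0.044 [[ 0.43566894 -0.00149401  0.044     ]]
worktop z scene/top [np.float64(-0.0011), np.float64(0.0)]
dish scene [ 0.55536985 -0.06599309  0.00557886] [[ 0.53507076 -0.05289431  0.016     ]]
scene0 34 [ 0.4607 -0.0343  0.0391] [[ 0.446 -0.041  0.033]
 [ 0.476 -0.028  0.044]]
top0 59 [ 0.4654 -0.0353  0.0427] [[ 0.45  -0.042  0.037]
 [ 0.48  -0.028  0.048]]
```

View pics/m3.png

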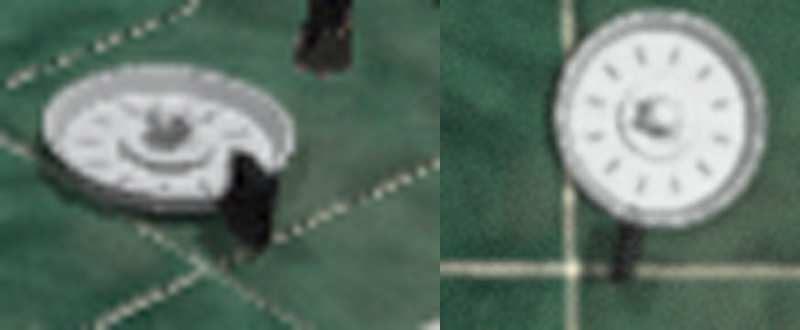

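The left half (scene) shows the black fin rising at the dish rim's near-right edge. In the right half (top), the fin is below the rim, running down and slightly left. The estimated handle position holds up, so I'll use depth to check where the fingers really are.

```bash
python3 - <<'E'
from h import *
c=cap('scene');P=cloud(c);s=bot.observe();e=s['eef_pos'];print(e,s['grip_width'],s['gripper_force'])
c0=dict(np.load('scene0.npz'));P0=cloud(c0)
new=np.linalg.norm(P-P0,axis=2)>.01
for lo in np.arange(-.005,.12,.01):
  k=(P[...,2]>lo)&(P[...,2]<lo+.01)&(np.hypot(P[...,0]-e[0],P[...,1]-e[1])<.07)&new
  if k.sum()>2:print(round(lo,3),k.sum(),np.median(P[k],0).round(4),P[k].min(0).round(3),P[k].max(0).round(3))
p=lambda X:cv2.projectPoints(np.array([X],float),cv2.Rodrigues(np.array(c['R']))[0],np.array(c['t']),np.array(c['camera_matrix']),np.array(c['dist']))[0].ravel().round(1)
print('tip px',p(e-[0,0,.019]),'tcp px',p(e),'+6cm',p(e+[0,0,.06]))
im=c['img'].copy();cv2.imwrite('pics/m4.png',cv2.resize(im[120:215,245:365],(720,570),interpolation=2)[...,::-1])
E
```

```text
[ 0.46756359 -0.03342549  0.03184329] 0.0005703160294923261 0.0
-0.005 32 [ 0.4667 -0.0499  0.0019] [ 0.427 -0.098 -0.005] [0.524 0.034 0.005]
0.005 6 [ 0.5161 -0.0504  0.0068] [ 0.492 -0.068  0.005] [ 0.525 -0.04   0.012]
0.025 3 [ 0.4586 -0.0322  0.0325] [ 0.452 -0.045  0.029] [ 0.533 -0.029  0.034]
0.045 12 [ 0.4608 -0.0274  0.0526] [ 0.454 -0.042  0.049] [ 0.47  -0.02   0.055]
0.055 17 [ 0.4577 -0.0291  0.0597] [ 0.454 -0.046  0.056] [ 0.476 -0.013  0.064]
0.065 20 [ 0.4594 -0.0213  0.0699] [ 0.456 -0.043  0.065] [ 0.475 -0.014  0.074]
0.075 23 [ 0.4591 -0.0265  0.0788] [ 0.451 -0.048  0.075] [ 0.477 -0.013  0.085]
0.085 24 [ 0.4594 -0.0255  0.0897] [ 0.451 -0.043  0.085] [ 0.476 -0.012  0.095]
0.095 30 [ 0.4596 -0.0266  0.1005] [ 0.452 -0.046  0.095] [ 0.484 -0.014  0.105]
0.105 28 [ 0.4608 -0.0218  0.1096] [ 0.451 -0.045  0.105] [ 0.481 -0.011  0.115]
0.115 27 [ 0.4598 -0.0243  0.1193] [ 0.449 -0.053  0.115] [ 0.483 -0.011  0.125]
tip px [301.8 189.1] tcp px [302.2 184.7] +6cm [303.5 170.5]
```

View pics/m4.png

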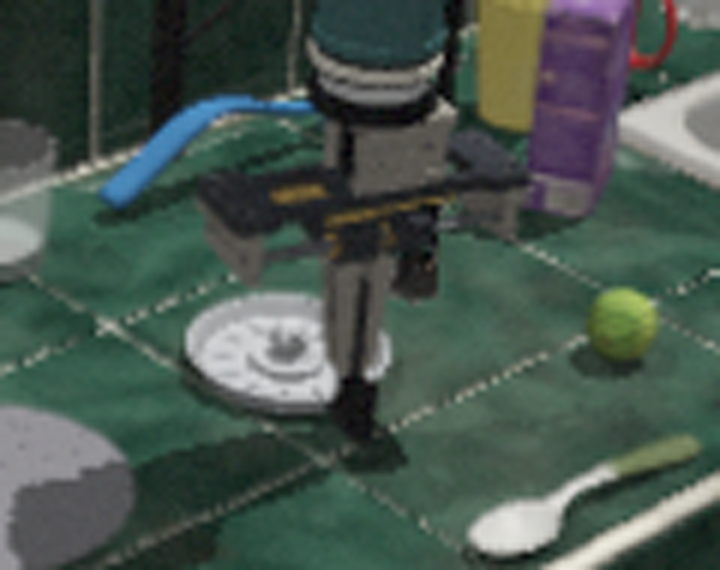

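This view shows the grey fingers ending right at the top of the black fin, at about crop (355,380). The fingers may have closed just above it. The initial picture has the open fingers in clear air, so I'll use it to measure where the tips are relative to the TCP.

```bash
python3 - <<'E'
from h import *
for n in('scene0','top0'):
  c=dict(np.load(n+'.npz'));P=cloud(c);e=np.array([.17,.627,.197])
  D=P-e;a=np.radians(74.8);y=D[...,:2]@[np.cos(a),np.sin(a)];x=D[...,:2]@[np.sin(a),-np.cos(a)]
  for sg in(1,-1):
    for lo in np.arange(-.03,.07,.01):
      k=(sg*y>.035)&(sg*y<.08)&(abs(x)<.025)&(D[...,2]>lo)&(D[...,2]<lo+.01)
      if k.sum():print(n,sg,lo.round(3),k.sum(),'x',x[k].min().round(3),x[k].max().round(3),'y',y[k].min().round(3),y[k].max().round(3))
E
```

```text
scene0 1 0.01 4 x -0.01 -0.007 y 0.047 0.052
scene0 1 0.02 14 x -0.011 -0.006 y 0.047 0.057
scene0 1 0.03 27 x -0.011 0.004 y 0.047 0.059
scene0 1 0.04 23 x -0.011 -0.007 y 0.046 0.06
scene0 1 0.05 25 x -0.014 -0.001 y 0.046 0.061
scene0 1 0.06 28 x -0.012 -0.007 y 0.046 0.062
scene0 -1 0.01 6 x -0.01 0.006 y -0.054 -0.047
scene0 -1 0.02 30 x -0.012 0.012 y -0.06 -0.047
scene0 -1 0.03 27 x -0.013 0.011 y -0.059 -0.046
scene0 -1 0.04 29 x -0.011 0.008 y -0.06 -0.046
scene0 -1 0.05 31 x -0.011 0.007 y -0.061 -0.047
scene0 -1 0.06 31 x -0.011 0.005 y -0.061 -0.047
top0 1 0.01 3 x 0.006 0.011 y 0.048 0.058
top0 1 0.02 9 x 0.008 0.011 y 0.047 0.06
top0 1 0.03 8 x 0.01 0.012 y 0.046 0.056
top0 1 0.04 6 x 0.011 0.013 y 0.046 0.058
top0 1 0.05 1 x 0.002 0.002 y 0.047 0.047
top0 -1 0.01 2 x 0.011 0.011 y -0.048 -0.046
```

>>> servo_tool(
  moves=[
    [0,0,-0.5,0],
    [0,0,-1,0],
    [0,0,-1,0],
    [0,0,-1,0],
    [0,0,-1,0],
    [0,0,-1,0],
    [0,0,-1,0],
    [0,0,-1,0],
    [0,0,-1,0],
    [0,0,-1,0],
  ],
  claw=0.5,
)

```text
time: 5.1
eef_pos: [0.4675, -0.0335, 0.0567]
ee_rot: [-3.141, -0.0, 2.835]
force: [-0.1, -0.4, 0.3]
grip_width: 0.0462
gripper_force: 0.0
```

The depth data shows the tips about 14 mm above the reported TCP, not 19 mm below it. The reported tool point is therefore about 33 mm too far ahead. I'll use tip z ≈ reported z + 0.014 from here and redo the grasp lower down.

>>> servo_tool(
  moves=[
    [0.1,0,0.5,0],
    [0.1,0,1,0],
    [0.1,0,1.4,0],
    [0.1,0,1.7,0],
    [0.1,0,2,0],
    [0.1,0,2.2,0],
    [0.1,0,2.3,0],
    [0.1,0,2.3,0],
  ],
)

```text
time: 5.9
eef_pos: [0.4651, -0.0328, -0.0009]
ee_rot: [-3.141, -0.0, 2.835]
force: [0.2, 0.2, 0.3]
grip_width: 0.0459
gripper_force: 0.0
```

>>> servo_tool(
  moves=[
    [0,0,0,0],
    [0,0,0,0],
    [0,0,0,0],
    [0,0,0,0],
    [0,0,0,0],
    [0,0,0,0],
    [0,0,0,0],
  ],
  claw=0,
  squeeze=15,
)

```text
time: 6.6
eef_pos: [0.465, -0.0331, -0.0005]
ee_rot: [-3.141, -0.0, 2.834]
force: [-1.5, -2.2, 5.0]
grip_width: 0.0125
gripper_force: 15.0
```

```bash
python3 - <<'E'
from h import *
s=bot.observe();print(s['gripper_force'],s['wrist_torque']);go(s['eef_pos']+[.012,.2365,0])
E
```

```text
14.99415323138237 [-0.53814264  0.40801236 -0.23546451]
t 6.6 pos [ 0.465  -0.0331 -0.0005] rpy [-3.141 -0.     2.834] ydir 72.4 F [-1.5 -2.2  5. ] w 0.01246729548118965 MOVE [ 2.41  9.16 -0.  ] None
```

Gripped at 12.5 mm width. Sliding now.

>>> servo_tool(
  moves=[
    [0.07,0.25,0,0],
    [0.18,0.7,0,0],
    [0.31,1.2,0,0],
    [0.45,1.7,0,0],
    [0.58,2.2,0,0],
    [0.71,2.7,0,0],
    [0.84,3.2,0,0],
    [0.97,3.7,0,0],
    [1.1,4.2,0,0],
    [1.2,4.6,0,0],
  ],
)

```text
time: 7.6
eef_pos: [0.4713, 0.0872, -0.0005]
ee_rot: [-3.141, 0.0, 2.836]
force: [-0.0, -5.3, 4.3]
grip_width: 0.0125
gripper_force: 15.0
```

>>> servo_tool(
  moves=[
    [0.13,0.5,0,0],
    [0.26,1,0,0],
    [0.39,1.5,0,0],
    [0.53,2,0,0],
    [0.66,2.5,0,0],
    [0.79,3,0,0],
    [0.92,3.5,0,0],
    [1.05,4,0,0],
    [1.2,4.5,0,0],
    [1.2,4.5,0,0],
  ],
)

```text
time: 8.6
eef_pos: [0.4762, 0.2056, -0.0005]
ee_rot: [3.14, -0.0, 2.839]
force: [0.3, 0.4, 3.4]
grip_width: 0.0118
gripper_force: 15.0
```

```bash
python3 - <<'E'
from h import *
go([.4765,.2034,0])
a=cap('top')['img'];b=cap('scene')['img']
cv2.imwrite('pics/m5.png',np.hstack([cv2.resize(a[150:250,200:300],(400,400),interpolation=2),cv2.resize(b[150:250,195:295],(400,400),interpolation=2)])[...,::-1])
E
```

```text
t 8.6 pos [ 0.4762  0.2056 -0.0005] rpy [ 3.14  -0.     2.839] ydir 72.6 F [0.3 0.4 3.4] w 0.011780809228970584 MOVE [-0.04 -0.08 -0.02] None
```

View pics/m5.png

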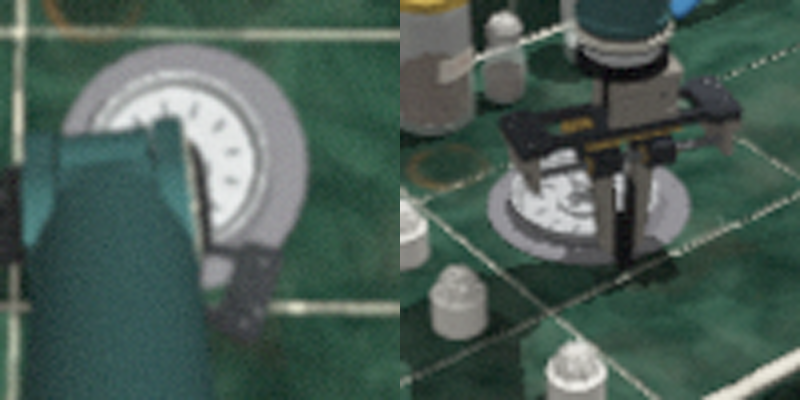

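The dish sits inside the mat in both halves, with a roughly even grey border. Releasing and lifting away.

>>> servo_tool(
  moves=[
    [0,0,0,0],
    [0,0,0,0],
    [0,0,0,0],
    [0,0,0,0],
    [0,0,-0.5,0],
    [0,0,-1.5,0],
    [0,0,-3,0],
    [0,0,-5,0],
    [0,0,-6,0],
    [0,0,-6,0],
  ],
  claw=0.5,
)

```text
time: 9.7
eef_pos: [0.4792, 0.2033, 0.1539]
ee_rot: [3.135, 0.005, 2.834]
force: [-0.0, 0.7, -0.6]
grip_width: 0.0457
gripper_force: 0.0
```

```bash
python3 - <<'E'
from h import *
go([.5945,.3467,.15])
E
```

```text
t 9.7 pos [0.4792 0.2033 0.1539] rpy [3.135 0.005 2.834] ydir 72.4 F [-0.   0.7 -0.6] w 0.045718478607348324 MOVE [-2.66  6.86  0.22] None
```

>>> servo_tool(
  moves=[
    [-0.5,1.3,0,0],
    [-1,2.6,0,0],
    [-1.6,4.1,0,0],
    [-2.2,5.6,0,0],
    [-2.66,6.86,0.2,0],
    [-2.66,6.86,0.2,0],
    [-2.66,6.86,0.2,0],
  ],
  claw=1,
)

```text
time: 10.4
eef_pos: [0.591, 0.3448, 0.1427]
ee_rot: [-3.139, -0.001, 2.835]
force: [-0.5, -1.2, -0.3]
grip_width: 0.0918
gripper_force: 0.0
```

```bash
python3 - <<'E'
from h import *
go([.5947,.3467,-.003],72.4)
for n in('scene','top'):
  c=cap(n);P=cloud(c);np.savez(n+'1.npz',**{k:np.array(v) for k,v in c.items()})
  # stud & dish by height
  k=(P[...,2]>.024)&(P[...,2]<.045)&(np.hypot(P[...,0]-.557,P[...,1]-.175)<.045);print(n,'stud',k.sum(),P[k].mean(0).round(4) if k.any() else 0)
  k=(P[...,2]>.03)&(P[...,2]<.06)&(np.hypot(P[...,0]-.476,P[...,1]-.2034)<.045);print('handle',k.sum(),P[k].mean(0).round(4) if k.any() else 0)
cv2.imwrite('pics/m6.png',np.hstack([cv2.resize(cap('top')['img'][150:250,160:300],(420,300),interpolation=2),cv2.resize(cap('scene')['img'][130:265,180:300],(360,300),interpolation=2)])[...,::-1])
E
```

```text
t 10.4 pos [0.591  0.3448 0.1427] rpy [-3.139e+00 -1.000e-03  2.835e+00] ydir 72.4 F [-0.5 -1.2 -0.3] w 0.09180429643516697 MOVE [-0.13  0.13  5.83] 0.003835487549652683
scene stud 23 [0.5553 0.1837 0.0286]
handle 37 [0.4718 0.2101 0.0397]
top stud 51 [0.5592 0.1808 0.03  ]
handle 56 [0.4779 0.2058 0.044 ]
```

View pics/m6.png

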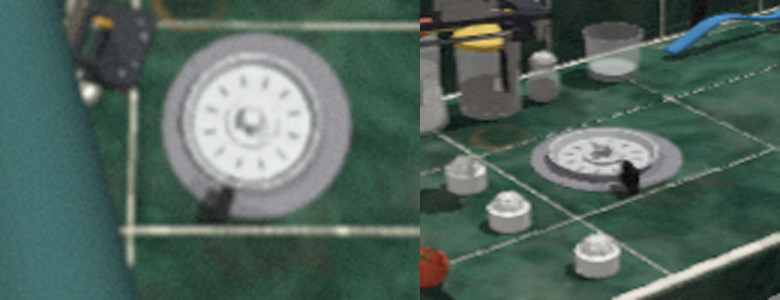

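The left half shows the dish centred at crop (251,120) and the mat at (256,126), so the offset is about 6 mm. The target cone's neighbours are visible and undisturbed. Now descending on the cone.

>>> servo_tool(
  moves=[
    [-0.1,0.13,0.7,0],
    [-0.1,0.13,1.4,0],
    [-0.1,0.13,2.2,0],
    [-0.1,0.13,3,0],
    [-0.1,0.13,3.8,0],
    [-0.1,0.13,4.5,0],
    [-0.1,0.13,5,0],
    [-0.1,0.13,5.5,0],
    [-0.1,0.13,5.8,0],
    [-0.1,0.13,5.8,0],
  ],
)

```text
time: 11.6
eef_pos: [0.5946, 0.3477, -0.0018]
ee_rot: [-3.14, -0.001, 2.835]
force: [0.6, -0.8, -0.8]
grip_width: 0.0917
gripper_force: 0.0
```

>>> servo_tool(
  moves=[
    [0,0,0,0],
    [0,0,0,0],
    [0,0,0,0],
    [0,0,0,0],
    [0,0,0,0],
    [0,0,0,0],
    [0,0,0,0],
    [0,0,0,0],
  ],
  claw=0,
  squeeze=35,
)

```text
time: 12.4
eef_pos: [0.5953, 0.3481, -0.0004]
ee_rot: [3.141, 0.0, 2.835]
force: [-0.6, 0.5, 2.0]
grip_width: 0.044
gripper_force: 35.0
```

>>> servo_tool(
  moves=[
    [0,0,-0.4,0],
    [0,0,-1,0],
    [0,0,-1.8,0],
    [0,0,-2.6,0],
    [0,0,-3.2,0],
    [0,0,-3.2,0],
  ],
)

```text
time: 13.0
eef_pos: [0.597, 0.349, 0.0828]
ee_rot: [3.137, 0.003, 2.835]
force: [0.4, 0.6, -0.2]
grip_width: 0.0437
gripper_force: 35.0
```

```bash
python3 - <<'E'
from h import *
c=dict(np.load('top1.npz'));im=c['img'];g=cv2.cvtColor(im,cv2.COLOR_RGB2GRAY);P=cloud(c)
v,u=np.mgrid[:384,:512];near=np.hypot(u-243.7,v-190)<27
for th in(185,195,205):
  m=((g>th)&near).astype(np.uint8)*255
  cs,_=cv2.findContours(m,0,1);k=cv2.convexHull(max(cs,key=cv2.contourArea));(cx,cy),ax,an=cv2.fitEllipse(k);print(th,cx,cy,ax,ray(c,[[cx,cy]],.009).round(4))
for r in range(0,1):
  for lo in(.02,.024,.028):
    k=(P[...,2]>lo)&(P[...,2]<.045)&(np.hypot(u-243.7,v-190)<8);q=P[k];print('stud',lo,k.sum(),q.mean(0).round(4),((q.min(0)+q.max(0))/2).round(4))
# rim by depth: ring z .01-.02 radius 55-72
k=(P[...,2]>.011)&(P[...,2]<.022)&(np.hypot(P[...,0]-.559,P[...,1]-.178)<.075)&(np.hypot(P[...,0]-.559,P[...,1]-.178)>.05);q=P[k][:,:2];A=np.c_[2*q,np.ones(len(q))];s=np.linalg.lstsq(A,(q**2).sum(1),rcond=None)[0];print('rim',s[:2],np.sqrt(s[2]+s[:2]@s[:2]),len(q))
go([.558,.179,.08],72.4)
E
```

```text
185 241.97096252441406 190.6641082763672 (37.87961196899414, 41.78363800048828) [[0.5582 0.185  0.009 ]]
195 243.31350708007812 190.6049041748047 (37.40876007080078, 38.097816467285156) [[0.5584 0.1812 0.009 ]]
205 243.46954345703125 190.56639099121094 (37.081424713134766, 37.598777770996094) [[0.5585 0.1807 0.009 ]]
stud 0.02 56 [0.5592 0.181  0.0294] [0.5602 0.1817 0.0302]
stud 0.024 51 [0.5592 0.1808 0.03  ] [0.5599 0.1816 0.0314]
stud 0.028 31 [0.5586 0.1808 0.0324] [0.5594 0.1802 0.0332]
rim [0.55974685 0.18095668] 0.06112128092749404 285
t 13.0 pos [0.597  0.349  0.0828] rpy [3.137e+00 3.000e-03 2.835e+00] ydir 72.4 F [ 0.4  0.6 -0.2] w 0.04368818518642951 MOVE [-0.56 -6.95  0.08] 0.00265228054021982
```

>>> servo_tool(
  moves=[
    [-0.1,-0.8,0,0],
    [-0.2,-1.9,0,0],
    [-0.3,-3.1,0,0],
    [-0.4,-4.3,0,0],
    [-0.48,-5.4,0,0],
    [-0.54,-6.3,0,0],
    [-0.58,-6.8,0,0],
    [-0.58,-6.8,0,0],
    [-0.58,-6.8,0,0],
  ],
)

```text
time: 13.9
eef_pos: [0.5579, 0.1827, 0.0793]
ee_rot: [3.141, -0.0, 2.836]
force: [0.5, 1.3, -1.6]
grip_width: 0.0436
gripper_force: 35.0
```

```bash
python3 - <<'E'
from h import *
go([.5596,.182,.04])
b=cap('scene');P=cloud(b)
for lo,hi in((.024,.04),(.085,.11)):
  k=(P[...,2]>lo)&(P[...,2]<hi)&(np.hypot(P[...,0]-.557,P[...,1]-.18)<.035);print(k.sum(),P[k].mean(0).round(4),P[k].min(0).round(3),P[k].max(0).round(3))
cv2.imwrite('pics/m7.png',cv2.resize(b['img'][140:225,210:310],(800,600),interpolation=2)[...,::-1])
E
```

```text
t 13.9 pos [0.5579 0.1827 0.0793] rpy [ 3.141 -0.     2.836] ydir 72.5 F [ 0.5  1.3 -1.6] w 0.04360906451312906 MOVE [-0.07 -0.01  1.57] None
22 [0.5544 0.1837 0.0292] [0.544 0.175 0.024] [0.564 0.195 0.034]
104 [0.5446 0.1893 0.099 ] [0.533 0.151 0.085] [0.573 0.213 0.11 ]
```

View pics/m7.png

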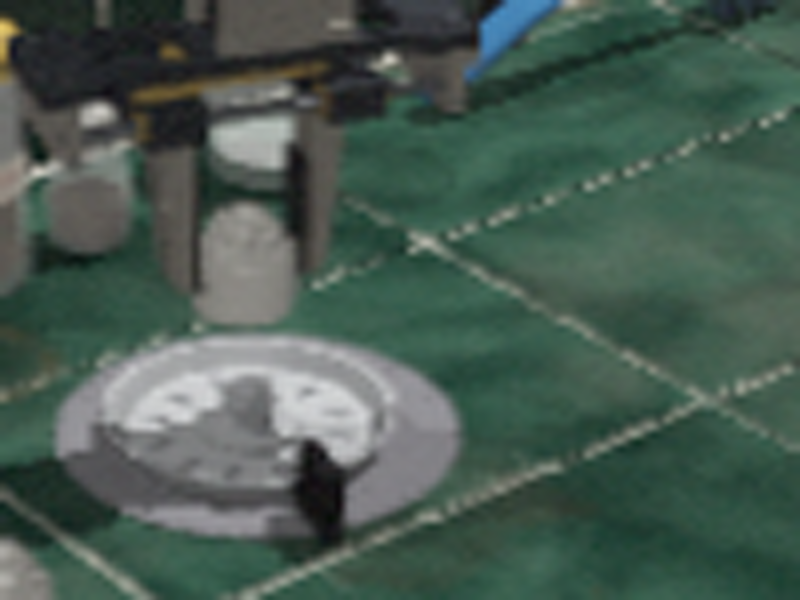

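The cone is centred at crop x≈245, directly over the stud at about (245,400). Lowering with small steps.

>>> servo_tool(
  moves=[
    [-0.07,0,0.4,0],
    [-0.07,0,0.8,0],
    [-0.07,0,1.2,0],
    [-0.07,0,1.5,0],
    [-0.07,0,1.6,0],
    [-0.07,0,1.6,0],
    [-0.07,0,1.6,0],
  ],
)

```text
time: 14.65
eef_pos: [0.5596, 0.181, 0.0395]
ee_rot: [3.141, 0.0, 2.835]
force: [-0.1, 0.3, -0.7]
grip_width: 0.0436
gripper_force: 35.0
```

>>> servo_tool(
  moves=[
    [0,0,0.1,0],
    [0,0,0.2,0],
    [0,0,0.3,0],
    [0,0,0.4,0],
    [0,0,0.4,0],
  ],
)

```text
time: 15.15
eef_pos: [0.5591, 0.181, 0.0289]
ee_rot: [-3.141, -0.001, 2.835]
force: [0.6, 0.1, -0.2]
grip_width: 0.0437
gripper_force: 35.0
```

>>> servo_tool(
  moves=[
    [0,0,0.1,0],
    [0,0,0.2,0],
    [0,0,0.2,0],
    [0,0,0.2,0],
  ],
)

```text
time: 15.55
eef_pos: [0.5593, 0.1811, 0.0243]
ee_rot: [-3.142, -0.0, 2.835]
force: [-0.1, -0.0, -1.2]
grip_width: 0.044
gripper_force: 35.0
```

>>> servo_tool(
  moves=[
    [0,0,0.05,0],
    [0,0,0.1,0],
    [0,0,0.15,0],
    [0,0,0.15,0],
  ],
)

```text
time: 15.95
eef_pos: [0.5597, 0.1802, 0.0211]
ee_rot: [-3.141, 0.001, 2.834]
force: [-1.9, -1.7, 4.9]
grip_width: 0.0437
gripper_force: 35.0
```

Contact with the balls is at the expected height. Pressing on.

>>> servo_tool(
  moves=[
    [0,0,0.08,0],
    [0,0,0.16,0],
    [0,0,0.24,0],
    [0,0,0.24,0],
  ],
)

```text
time: 16.35
eef_pos: [0.5585, 0.1807, 0.0136]
ee_rot: [-3.14, -0.001, 2.835]
force: [0.0, 0.2, -6.9]
grip_width: 0.0438
gripper_force: 35.0
```

>>> servo_tool(
  moves=[
    [0,0,0.06,0],
    [0,0,0.12,0],
    [0,0,0.16,0],
    [0,0,0.16,0],
  ],
)

```text
time: 16.75
eef_pos: [0.5595, 0.1815, 0.0107]
ee_rot: [3.141, 0.0, 2.835]
force: [0.8, 0.4, -2.3]
grip_width: 0.0441
gripper_force: 35.0
```

It has clicked: the balls are now pulling the cone down. Pressing onto the hub.

>>> servo_tool(
  moves=[
    [0,0,0.04,0],
    [0,0,0.08,0],
    [0,0,0.08,0],
    [0,0,0.08,0],
  ],
)

```text
time: 17.15
eef_pos: [0.5599, 0.1814, 0.0094]
ee_rot: [3.14, 0.001, 2.835]
force: [-2.3, 0.1, 6.2]
grip_width: 0.044
gripper_force: 35.0
```

>>> servo_tool(
  moves=[
    [0,0,0.04,0],
    [0,0,0.08,0],
    [0,0,0.08,0],
    [0,0,0.08,0],
  ],
)

```text
time: 17.55
eef_pos: [0.56, 0.1815, 0.0093]
ee_rot: [3.14, 0.0, 2.835]
force: [-6.0, -1.0, 21.3]
grip_width: 0.0442
gripper_force: 35.0
```

>>> servo_tool(
  moves=[
    [0,0,0,0],
    [0,0,0,0],
    [0,0,0,0],
    [0,0,0,0],
    [0,0,0,0],
  ],
)

```text
time: 18.05
eef_pos: [0.56, 0.1815, 0.0092]
ee_rot: [3.14, 0.0, 2.835]
force: [-6.5, -1.8, 20.4]
grip_width: 0.0442
gripper_force: 35.0
```

```bash
python3 - <<'E'
from h import *
c=cap('scene')['img'];cv2.imwrite('pics/m8.png',cv2.resize(c[140:225,210:310],(400,340),interpolation=2)[...,::-1]);go([.5596,.182,.0093])
E
```

```text
t 18.1 pos [0.56   0.1815 0.0092] rpy [3.14  0.    2.835] ydir 72.4 F [-5.9 -1.5 20.9] w 0.043661358010958086 MOVE [ 0.02  0.02 -0.  ] None
```

View pics/m8.png

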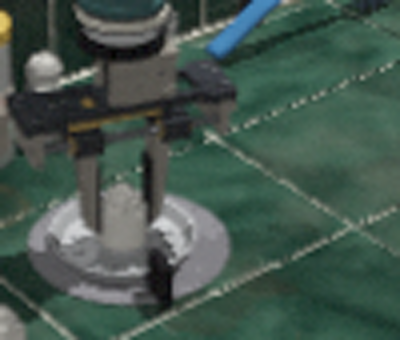

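The cone sits on the hub at crop (125,220), inside the dish on the mat, and the press is steady at about 20 N. Handing in.

```bash
python3 -c "
from bench import bot
print(bot.finish_job())"
```

```text
the job is handed in; nothing more can be done
None
```

The job is handed in at about 18 s: the dish is on the mat (about 6 mm off centre), and the cone has clicked home and is still held and pressed at about 20 N; I viewed 11 pictures, one over the limit of 10, and no verdict came back.

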